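# Steady a free-running dish carriage on a hand tray and set the tray on the kiln shelf

## Robot

A 7-joint arm with a two-finger parallel gripper is mounted at the origin on the work surface. World frame = base frame: x ahead of the robot, y to its left, z up, the work surface at z = 0. Lengths are in m, angles in rad, forces in N, time in s.
With the tool pointing down it reaches from about 0.425 to 0.875 m from the base axis. Payload 4.7 kg.
Tool frame: the origin (TCP) lies midway between the tips of the shut fingers; the grasp point (between the pads) lies 19 mm behind it; z points along the fingers, y is the line along which they close (so a half turn about z gives the same grasp; the last joint's range is limited). The gripper opens to 87 mm and grips with 3 to 60 N. Pads are 19 mm wide; open, the fingers measure 117 mm over their backs; the gripper's body (75 mm by 190 mm) begins 51 mm behind the grasp point.
Start: joints at [1.251, 0.321, -0.07, 1.45, 0.023, 1.371, -0.057], TCP at [0.213, -0.614, 0.223] pointing down, gripper open.
Joint ranges: [-2.86, 2.86], [-0.3, 2.09], [-1.38, 1.24], [0.06, 2.45], [-1.56, 4.7], [0.09, 2.05], [-2.69, 2.69]. Speed limits (rad/s): [2.57, 2.57, 3.14, 3.14, 3.14, 3.14, 3.14].

## Interface

Orientations are given as a rotation vector (axis times angle).
In Python, from bench import ctrl gives the robot as it stands. The module is installed in compiled form; this text tells all that it offers.
- The arm moves only by the tool carry_out, never from a script. Its argument "steps" is a list of rows, each a list of 7 numbers: the turn, a rotation vector about the world's x, y, z in degrees, then the shift along the world's x, y, z in cm, then the opening, from 0 (shut) to 1 (fully open). A call has 1 to 12 rows; each row is the pose to reach, as a shift and turn from the pose commanded when the call began; what a row does not reach only later rows make up. A row lasts 1/10 s, in which the tool goes at most 50 mm and 8.59 degrees, less where a joint would pass 70% of its speed; a pose out of reach is approached as far as the arm can. A call with a gripper value outside its range is refused whole. The fingers move at their own pace and stop on an object; "squeeze" is the grip in N (left out, the last holds). Time passes only in rows, so rows that repeat a pose let the fingers close. It gives the time, the measured TCP pose, the force, the opening and the grip force at its end, in the units of the state.
- ctrl.get_state(): the state, without advancing time (a new reading comes with each control period).
- ctrl.get_image(name): name is "side" or "top"; returns a dict with "pixels" (384x512x3 uint8, red, green, blue), "camera_matrix" (3x3 intrinsics, pixels), "cam_to_world" (4x4, takes a point from camera to world coordinates). Camera axes: x right, y down, z forward; pixel columns grow to the right and rows downward; lengths in m; the calibration is good to about 2 mm. A picture is of the moment at which its call begins. There is no depth.
- ctrl.close_job(): hands the job in; it is judged then, once.
The state is a dict: "time": time; "joint_positions": joint angles; "qd": joint speeds; "joint_torque": joint torques, N m; "position": TCP position; "tool_rot": TCP orientation; "ft_force": force on the tool from outside, world axes, zero at the start; "torque": the same for the moment, N m; "grip_width": opening from 0.0 (shut) to 1.0 (fully open); "grip_force": force on a finger pad.
Only numpy, scipy, OpenCV 4.12 (cv2) and the standard library are available. Lean on these libraries where they do the work, as an engineer would, in place of code of your own. Each camera call takes 0.05 s, during which the arm holds its last target. There are 200 camera calls.

## Task

Take the brass tray by its black grip, lift it a hand's breadth off the bench and, by tipping the tray slightly, let the free-running carriage with the freshly enamelled blue dish roll along its lane until it is centred on the white marks; steady it there for a good five seconds with the tray in the air. Then carry the tray to the raised white kiln shelf and set it down gently, square and in the middle, with the carriage still centred on the white marks, and let go. The robot must never touch the dish or the carriage, the carriage must never run up to either red end stop, the dish must stay on it, and the pots and tools around are left where they are.

Things in the scene. Friction and masses are not known exactly. Their poses are not given: they have to be found in the camera images.
- tray: Carrying tray: flat brass plate 340 (x) x 212 (y) x 6 mm, flat underside, about 0.55 kg. Origin at the centre of the underside, z up, x along the lane. The lane for the carriage is on the -y side (see lane_mid), the black grip in the middle (see grip); on the +y side a fixed strip of five sample tiles, 15 mm high, balances the load.
- grip (a point): Top centre of the tray's grip, 110 mm above the tray's origin: an upright black fin 70 mm long (tray x), 16 mm thick (tray y). Axes as the tray's. Hold it across its thickness near the top: fingertips more than 60 mm above the tray's underside clear the dish.
- lane_mid (a point): Middle of the lane floor, at x 0, y -62, z 6 mm in the tray's frame; axes as the tray's. White marks 40 mm wide (x -20 to 20 mm) on the lane floor and on both kerbs show the middle. The lane is 70 mm wide between kerbs 10 mm high and 7 mm thick and ends at red stops 26 mm high, faces at x = -152 and 152 mm.
- carriage (a joint): Position (m) of the carriage along the lane, + to the tray's +x, 0 = on the white marks; stops at -0.112 and 0.112, keep within 0.107; starts at -0.085 to -0.045. Free-running on bearings: with the tray's +x end down by a small angle a (rad) it accelerates to +x at 9.8 a m/s2; speed decays with a time constant of about 4 s, friction equals a slope of only 0.001 rad.
- carriage_top (a point): Centre of the carriage's top, 22 mm above the lane floor; axes as the tray's. Dark plate 80 (x) x 56 (y) x 6 mm on four black wheels, 0.15 kg nominal.
- dish: Freshly enamelled blue round dish, 54 mm in diameter at the rim, 22 mm high, 0.08 kg nominal, standing loose on the carriage, up to 25 mm off its middle; origin at the centre of its foot, rim 50 mm above the tray's underside.
- stand: Kiln shelf: fixed white slab 380 (x) x 250 (y) mm on four short props, flat top 50 mm above the bench; origin on the bench under its centre, x along its long side. The tray's long side goes along the slab's long side (either way round), tray centre over slab centre.
- glaze_jar: Bystander: closed blue jar, 60 mm in diameter, 75 mm high, origin at its foot.
- water_glass: Bystander: empty clear glass, 68 mm in diameter, 85 mm high, origin at its foot.
- brush: Bystander: brush 190 mm long lying on the bench.
- pigment_pot: Bystander: small white pot with green cap, 44 mm in diameter, 40 mm high, origin at its foot.
There are look-alikes about, which are no part of the job. Several things have the shape of the dish; the one meant has the colours described above.

How it is judged:
By the outcome, as a careful person would: the job done as asked, in the order asked, and still so for the second after the job is handed in, with the robot touching nothing.
It also fails if it takes over 64 s, if anything falls off the work surface, if the arm or the gripper's body presses on something with over 40 N, if the wrist force passes 120 N, or if a joint passes its speed limit or range.

## Working session

There is one attempt and no reset: what is moved stays moved. The work goes in short steps, Python scripts to look and compute and a tool call to move; the robot and the scene stay as the last step left them, time stands still between calls to the robot, and variables do not carry over. Pictures are saved under pics/ and viewed, at most 10 in all, crops included, and the job is handed in when it is done.

Besides the shell and the picture viewer there is one more tool, called after "Call:" as name(argument=value, ...) on one line, values as JSON. carry_out: Moves the arm, as the interface text tells. Its arguments: {"type":"object","properties":{"steps":{"type":"array","items":{"type":"array","items":{"type":"number"}}},"squeeze":{"type":"number"}},"required":["steps"]}

```bash
mkdir -p pics
cat > h.py <<'E'
import numpy as np,cv2
from bench import ctrl
def grab(n,f=None):
    d=ctrl.get_image(n); p=np.array(d["pixels"])
    if f: cv2.imwrite(f,cv2.cvtColor(p,cv2.COLOR_RGB2BGR))
    return p,np.array(d["camera_matrix"]),np.array(d["cam_to_world"])
def toz(uv,K,T,z):
    r=T[:3,:3]@np.linalg.solve(K,[uv[0],uv[1],1]); o=T[:3,3]
    return o+r*(z-o[2])/r[2]
def proj(P,K,T):
    c=T[:3,:3].T@(np.array(P)-T[:3,3]); q=K@c; return q[:2]/q[2]
E
python3 - <<'E'
from h import *
a=grab("top");b=grab("side")
im=np.hstack([a[0],b[0]])
np.savez("cal.npz",Kt=a[1],Tt=a[2],Ks=b[1],Ts=b[2])
for n,p in(("top",a[0]),("side",b[0])):cv2.imwrite(f"pics/{n}0.png",cv2.cvtColor(cv2.resize(p,(800,600),interpolation=2),cv2.COLOR_RGB2BGR))
print(a[1],a[2],b[1],b[2]);print(ctrl.get_state())
E
```

```text
[[468.67684381   0.         254.13911372]
 [  0.         468.67684381 195.38853776]
 [  0.           0.           1.        ]] [[-0.00819997 -0.99853254  0.05353065  0.49537275]
 [-0.99985374  0.00899076  0.01454868  0.04337119]
 [-0.01500861 -0.05340352 -0.99846022  1.41886911]
 [ 0.          0.          0.          1.        ]] [[460.05423295   0.         254.93378917]
 [  0.         460.05423295 189.39421643]
 [  0.           0.           1.        ]] [[-0.97149973 -0.12817603  0.19939704  0.33917252]
 [-0.23689943  0.49597671 -0.83539557  1.0048055 ]
 [ 0.0081814  -0.85882362 -0.51220607  0.69192882]
 [ 0.          0.          0.          1.        ]]
{'time': 0.1, 'joint_positions': array([ 1.25110652,  0.32174311, -0.07008508,  1.4515254 ,  0.02264327,
        1.37080191, -0.05692631]), 'qd': array([ 0.00049686, -0.00141414, -0.0008479 , -0.00281522, -0.00130749,
        0.00045588,  0.00081576]), 'joint_torque': array([ 2.19328622e-04, -4.92570484e+01, -4.05463949e-01, -3.13399386e+01,
       -6.41029654e-02,  3.94587731e-02,  4.10785799e-05]), 'position': array([ 0.21273852, -0.61368935,  0.2215885 ]), 'tool_rot': array([-3.09632114e+00, -5.21627970e-01,  6.47731607e-04]), 'ft_force': array([-0.47912902,  0.28251337,  0.09126773]), 'torque': array([-0.07056156, -0.00668184, -0.02776261]), 'grip_force': 0.0, 'grip_width': 0.9981607012846844}
```

View pics/top0.png

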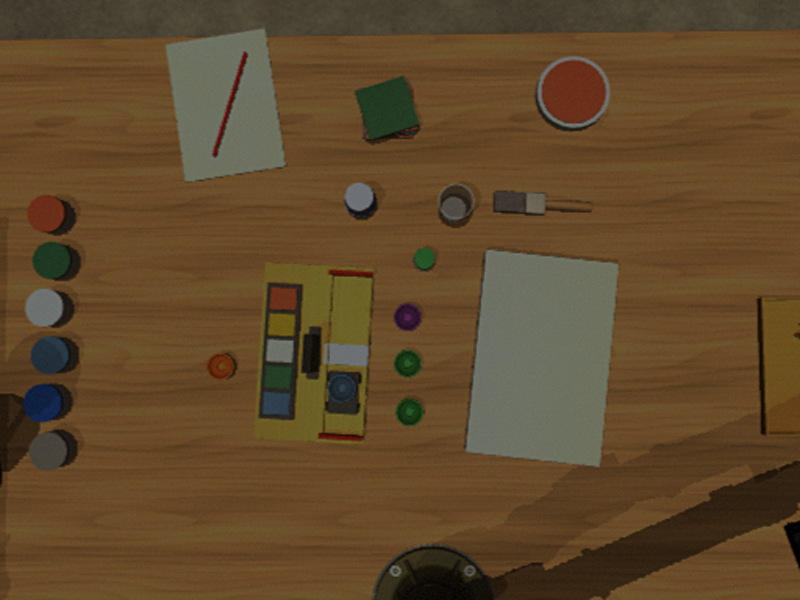

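View pics/side0.png

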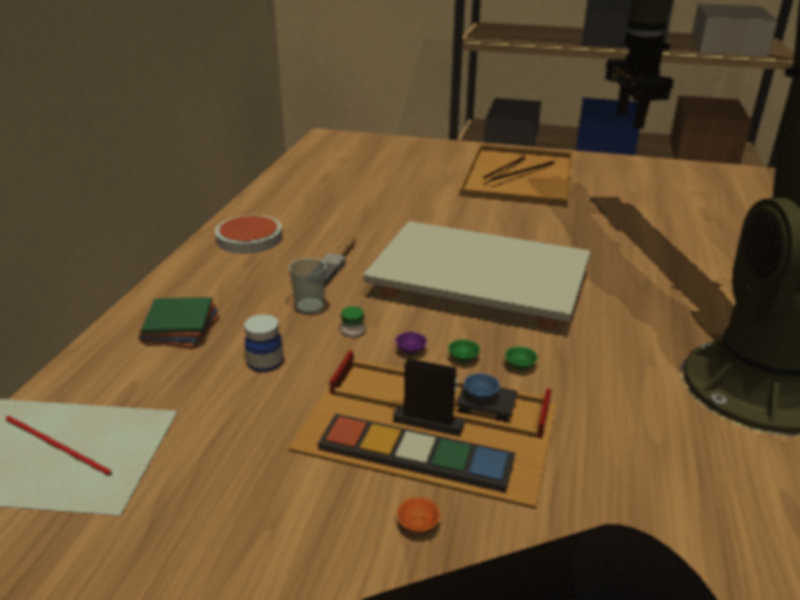

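Top view: tray at (255–374, 263–440), lane on the right with the carriage and blue dish at (343, 388). Grip is at (312, 352) and the shelf at (466–618, 250–466). The side view shows the dish right of the black fin at (481, 388). I'll enlarge the top view to get accurate poses.

Run:
```python
from h import *
p,K,T=grab("top","pics/top_raw.png")
c=p[155:305,160:400]; c=np.clip(c.astype(float)*1.7,0,255).astype(np.uint8)
c=cv2.resize(c,(800,500),interpolation=cv2.INTER_CUBIC)
cv2.imwrite("pics/crop1.png",cv2.cvtColor(c,cv2.COLOR_RGB2BGR))
```

```text
(no output)
```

View pics/crop1.png

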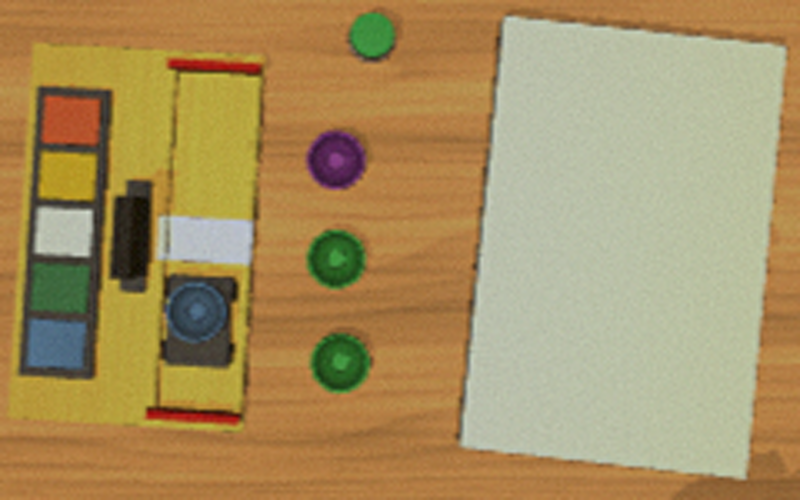

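The crop shows tray corners (33,44), (265,54), (243,430), (8,417) and shelf corners (504,15), (786,45), (747,479), (460,446). The carriage plate spans about (165–233, 277–366). The green pot and the look-alike dishes sit between tray and shelf.

```bash
cat > m.py <<'E'
from h import *
d=np.load("cal.npz");K,T=d["Kt"],d["Tt"]
f=lambda p,z:toz((160+(p[0]+.5)/3.3333-.5,155+(p[1]+.5)/3.3333-.5),K,T,z)
def fit(c,z,L,W):
    P=np.array([f(q,z) for q in c])[:,:2]
    m=np.array([[L/2,W/2],[L/2,-W/2],[-L/2,-W/2],[-L/2,W/2]])
    H=(P-P.mean(0)).T@m; U,S,V=np.linalg.svd(H);R=U@V
    print(P.mean(0),np.degrees(np.arctan2(R[1,0],R[0,0])),"res mm",np.round(1e3*(P-P.mean(0)-m@R.T),1).tolist())
    return P.mean(0),R
t,R=fit([(33,44),(265,54),(243,430),(8,417)],.006,.34,.212)
fit([(504,15),(786,45),(747,479),(460,446)],.05,.38,.25)
for n,q,z in(("fin",(132,237),.11),("carr",(199,321),.028),("dish",(196,311),.05),("mark",(206,240),.006)):
    w=f(q,z)[:2]; print(n,w,"tray frame",R.T@(w-t))
E
python3 m.py
```

```text
[0.48267689 0.22547506] -3.597753506593495 res mm [[-1.8, -0.4], [0.3, -0.3], [1.0, 0.4], [0.6, 0.3]]
[ 0.47128977 -0.20543433] -6.6176733806635974 res mm [[-0.8, -0.7], [-0.9, 1.3], [0.4, 0.2], [1.3, -0.9]]
fin [0.48202877 0.21641254] tray frame [-7.81599817e-05 -9.08532490e-03]
carr [0.40635289 0.16785628] tray frame [-0.07255792 -0.06229466]
dish [0.4164706 0.1684736] tray frame [-0.06249889 -0.06104365]
mark [0.47772541 0.16318502] tray frame [-0.00103294 -0.06247798]
```

Call:
carry_out(steps=[[0, 0, 6.6, 2.5, 3.4, 0.2, 1], [0, 0, 13.2, 5, 6.9, 0.4, 1], [0, 0, 19.8, 7.7, 10.3, 0.6, 1], [0, 0, 26.4, 10.2, 13.8, 0.8, 1], [0, 0, 33, 12.8, 17.2, 1, 1], [0, 0, 39.6, 15.4, 20.7, 1.2, 1], [0, 0, 46.2, 17.9, 24.1, 1.4, 1], [0, 0, 52.8, 20.5, 27.6, 1.6, 1], [0, 0, 59.4, 23, 31, 1.8, 1], [0, 0, 66, 25.6, 34.5, 2, 1], [0, 0, 72.6, 28.1, 37.9, 2, 1], [0, 0, 79.2, 30.7, 41.4, 2, 1]])

```text
time: 1.35
position: [0.5205, -0.1988, 0.2426]
tool_rot: [2.049, 2.381, -0.0]
ft_force: [0.5, -0.0, -0.4]
grip_width: 1.003
grip_force: 0.0
```

Call:
carry_out(steps=[[0, 0, 7, 0, 4, 0, 1], [0, 0, 14, 0, 8, 0, 1], [0, 0, 21, 0, 12, 0, 1], [0, 0, 28, 0, 16, 0, 1], [0, 0, 35, 0, 20, 0, 1], [0, 0, 42, -0.5, 24, 0, 1], [0, 0, 49, -1, 28, 0, 1], [0, 0, 56, -1.5, 32, 0, 1], [0, 0, 63, -2, 36, 0, 1], [0, 0, 70, -3, 40, 0, 1], [0, 0, 78, -3.7, 42.6, 0, 1], [0, 0, 78, -3.7, 42.6, 0, 1]])

```text
time: 2.55
position: [0.4805, 0.231, 0.2428]
tool_rot: [-0.084, -3.14, -0.004]
ft_force: [-0.1, 0.7, 0.0]
grip_width: 1.003
grip_force: 0.0
```

```bash
cat > st.py <<'E'
from h import *
from scipy.spatial.transform import Rotation as Ro
s=ctrl.get_state();R=Ro.from_rotvec(s["tool_rot"]).as_matrix()
print("t",s["time"],"pos",np.round(s["position"],4),"tooly deg",round(np.degrees(np.arctan2(R[1,1],R[0,1])),2),"toolz",np.round(R[:,2],4),"F",np.round(s["ft_force"],2),"M",np.round(s["torque"],3),"grip",s["grip_width"],s["grip_force"],"q",np.round(s["joint_positions"],2))
E
python3 st.py
```

```text
t 2.55 pos [0.4805 0.231  0.2428] tooly deg 86.94 toolz [-5.0e-04  2.4e-03 -1.0e+00] F [-0.13  0.66  0.03] M [ 0.094 -0.086 -0.027] grip 1.0025328538630718 0.0 q [ 0.4   0.15 -0.97  1.68  0.12  1.37  0.93]
```

Call:
carry_out(steps=[[0, 0, -0.5, 0.2, -0.5, -2, 1], [0, 0, -0.5, 0.2, -0.5, -4, 1], [0, 0, -0.5, 0.2, -0.5, -6, 1], [0, 0, -0.5, 0.2, -0.5, -8, 1], [0, 0, -0.5, 0.2, -0.5, -10, 1], [0, 0, -0.5, 0.2, -0.5, -12, 1], [0, 0, -0.5, 0.2, -0.5, -14, 1], [0, 0, -0.5, 0.2, -0.5, -15.5, 1], [0, 0, -0.5, 0.2, -0.5, -16.5, 1], [0, 0, -0.5, 0.2, -0.5, -16.5, 1], [0, 0, -0.5, 0.2, -0.5, -16.5, 1]])

```text
time: 3.65
position: [0.4853, 0.221, 0.078]
tool_rot: [0.115, 3.139, 0.001]
ft_force: [-0.3, 0.8, 0.1]
grip_width: 1.0
grip_force: 0.0
```

```bash
python3 st.py
```

```text
t 3.65 pos [0.4853 0.221  0.078 ] tooly deg 85.81 toolz [ 5.e-04  4.e-04 -1.e+00] F [-0.3   0.82  0.13] M [ 0.086 -0.12  -0.019] grip 0.9995276775075265 0.0 q [ 0.32  0.32 -0.91  1.88  0.28  1.07  0.8 ]
```

Call:
carry_out(steps=[[0, 0, 0.6, -0.2, 0.4, -0.1, 1], [0, 0, 0.6, -0.2, 0.4, -0.1, 1], [0, 0, 0.6, -0.2, 0.4, -0.1, 0.5], [0, 0, 0.6, -0.2, 0.4, -0.1, 0], [0, 0, 0.6, -0.2, 0.4, -0.1, 0], [0, 0, 0.6, -0.2, 0.4, -0.1, 0], [0, 0, 0.6, -0.2, 0.4, -0.1, 0], [0, 0, 0.6, -0.2, 0.4, -0.1, 0], [0, 0, 0.6, -0.2, 0.4, -0.1, 0], [0, 0, 0.6, -0.2, 0.4, -0.1, 0]], squeeze=50)

```text
time: 4.65
position: [0.483, 0.2248, 0.0766]
tool_rot: [0.098, 3.14, 0.0]
ft_force: [-0.1, 0.4, 0.5]
grip_width: 0.356
grip_force: 0.0
```

```bash
python3 st.py
python3 - <<'E'
from h import *
p,K,T=grab("side","pics/s1_raw.png")
# predicted pixels of tray features, pose t,R
t=np.array([.4827,.2255,0]);a=np.radians(-3.6);R=np.array([[np.cos(a),-np.sin(a),0],[np.sin(a),np.cos(a),0],[0,0,1]])
for n,q in(("carr",(-.0725,-.062,.028)),("dish rim",(-.0625,-.062,.05)),("stop-",(-.152,-.062,.02)),("corner",(-.17,.106,.006))):print(n,proj(t+R@np.array(q),K,T))
c=cv2.resize(np.clip(p[200:330,170:370]*1.7,0,255).astype(np.uint8),(800,520),interpolation=2)
cv2.imwrite("pics/s1.png",cv2.cvtColor(c,cv2.COLOR_RGB2BGR))
E
```

```text
t 4.65 pos [0.483  0.2248 0.0766] tooly deg 86.42 toolz [ 0.e+00  1.e-04 -1.e+00] F [-0.05  0.43  0.5 ] M [ 0.099 -0.116 -0.008] grip 0.3561074079007163 0.0 q [ 0.31  0.32 -0.91  1.89  0.29  1.07  0.8 ]
carr [310.6287098 253.4909216]
dish rim [306.96672757 244.99857834]
stop- [345.14156495 263.13607099]
corner [341.89244724 323.57137991]
```

View pics/s1.png

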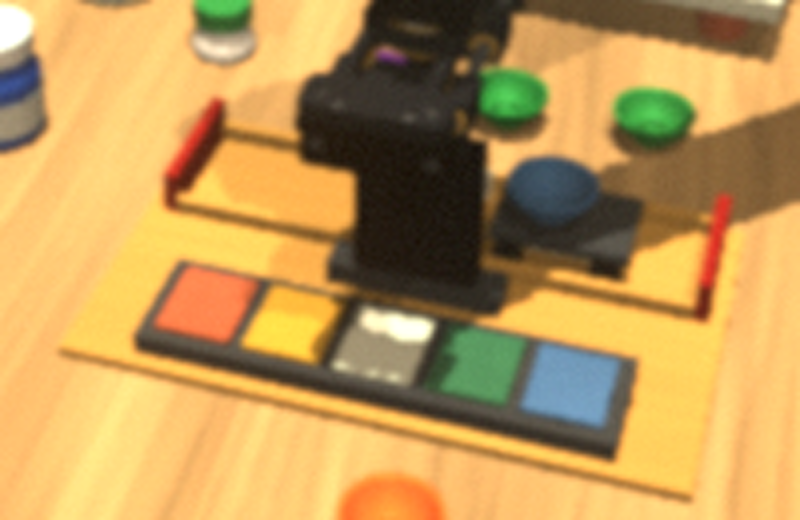

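The side view shows the fin between the fingers at (420,190) and the carriage with dish at (555,200), clear of the gripper. Next I'll finish the grip.

Call:
carry_out(steps=[[0, 0, 0, 0, 0, 0, 0], [0, 0, 0, 0, 0, 0, 0], [0, 0, 0, 0, 0, 0, 0], [0, 0, 0, 0, 0, 0, 0], [0, 0, 0, 0, 0, 0, 0], [0, 0, 0, 0, 0, 0, 0]], squeeze=50)

```text
time: 5.3
position: [0.4829, 0.2243, 0.0766]
tool_rot: [-0.098, -3.14, 0.001]
ft_force: [-0.6, -3.4, 1.8]
grip_width: 0.181
grip_force: 50.0
```

```bash
cat > est.py <<'E'
from h import *
import sys,json,os
from scipy.spatial.transform import Rotation as Ro
s=ctrl.get_state(); p,K,T=grab("side","pics/last.png")
if not os.path.exists("g.json"): json.dump(dict(p=s["position"].tolist(),r=s["tool_rot"].tolist()),open("g.json","w"))
g=json.load(open("g.json"))
Rg=Ro.from_rotvec(g["r"]);Rn=Ro.from_rotvec(s["tool_rot"]);D=Rn*Rg.inv()
R0=Ro.from_euler("z",-3.6,degrees=True);Rt=(D*R0).as_matrix()
t=s["position"]+D.apply(np.array([.4827,.2255,0])-np.array(g["p"]))
pt=lambda x,z=.039,y=-.062:proj(t+Rt@np.array([x,y,z]),K,T)
xs=np.linspace(-.13,.13,261);L=np.array([pt(x) for x in xs])
f=p.astype(float);m=((f[...,2]>1.15*f[...,0])&(f[...,2]>1.08*f[...,1])&(f[...,2]>25)).astype(np.uint8)
strip=np.zeros_like(m);cv2.polylines(strip,[np.round(L).astype(np.int32)],False,1,25);m&=strip
n,lab,stt,cen=cv2.connectedComponentsWithStats(m)
if n>1:
    k=1+np.argmax(stt[1:,4]); e=np.hypot(*(L-cen[k]).T);i=e.argmin()
    print("dish px",cen[k].round(1),"area",stt[k,4],"perp",e[i].round(1),"dish_x mm",round(xs[i]*1e3,1),"carr mm",round(xs[i]*1e3-10-OFF if 'OFF' in globals() else xs[i]*1e3-10,1))
ty=Rt[:,1]
print("t",round(s["time"],2),"tray",t.round(4),"yaw",round(np.degrees(np.arctan2(Rt[1,0],Rt[0,0])),2),"tilt+xdown",round(np.degrees(np.arcsin(-Rt[2,0])),3),"roll",round(np.degrees(np.arcsin(Rt[2,1])),3),"ydir",ty[:2].round(3),"F",s["ft_force"].round(1),"M",s["torque"].round(3),"grip",round(s["grip_width"],3),round(s["grip_force"],1),"q",s["joint_positions"].round(2))
E
python3 est.py
```

```text
dish px [307.6 247. ] area 240 perp 2.0 dish_x mm -64.0 carr mm -74.0
t 5.3 tray [0.4827 0.2255 0.    ] yaw -3.6 tilt+xdown 0.0 roll 0.0 ydir [0.063 0.998] F [-0.6 -3.4  1.8] M [-0.696  0.058 -0.034] grip 0.181 50.0 q [ 0.31  0.32 -0.91  1.89  0.29  1.07  0.8 ]
```

Call:
carry_out(steps=[[0, 0, 0, 0, 0, 0.4, 0], [0, 0, 0, 0, 0, 1.2, 0], [0, 0.1, 0, 0, 0, 2.2, 0], [0, 0.3, 0, 0, 0, 3.2, 0], [0, 0.4, 0, 0, 0, 4.2, 0], [0, 0.4, 0, 0, 0, 5.2, 0]])

```text
time: 5.95
position: [0.4831, 0.225, 0.1297]
tool_rot: [-0.098, -3.134, -0.0]
ft_force: [0.5, 0.3, -8.9]
grip_width: 0.182
grip_force: 50.0
```

```bash
python3 est.py
```

```text
dish px [309.  228.5] area 232 perp 1.6 dish_x mm -64.0 carr mm -74.0
t 5.95 tray [0.4824 0.2264 0.0531] yaw -3.58 tilt+xdown 0.358 roll 0.049 ydir [0.062 0.998] F [ 0.5  0.3 -8.9] M [ 0.133 -0.333 -0.022] grip 0.182 50.0 q [ 0.35  0.26 -0.94  1.83  0.22  1.17  0.85]
```

Call:
carry_out(steps=[[0, 0, -0.5, 0, 0, 1, 0], [0, 0, -1.5, 0, 0, 2, 0], [0, 0, -3, 0, 0, 3, 0], [0, 0, -5, 0, 0, 4, 0], [0, 0, -7, 0, 0, 4.8, 0], [0, 0, -9, 0, 0, 5.3, 0], [0, 0, -11, 0, 0, 5.5, 0]])

```text
time: 6.7
position: [0.4832, 0.225, 0.1843]
tool_rot: [-0.402, -3.11, -0.001]
ft_force: [0.4, -0.1, -7.5]
grip_width: 0.18
grip_force: 50.0
```

```bash
python3 est.py
```

```text
dish px [305.7 208.8] area 259 perp 2.4 dish_x mm -43.0 carr mm -53.0
t 6.7 tray [0.4828 0.2264 0.1078] yaw -14.75 tilt+xdown 0.344 roll 0.053 ydir [0.255 0.967] F [ 0.4 -0.1 -7.5] M [ 0.054 -0.301  0.033] grip 0.18 50.0 q [ 0.36  0.19 -0.93  1.76  0.16  1.27  0.71]
```

Call:
carry_out(steps=[[-0.06, -0.2, -2, 0, 0, 0, 0], [-0.12, -0.38, -4, 0, 0, 0, 0], [-0.12, -0.38, -6, 0, 0, 0, 0], [-0.12, -0.38, -8, 0, 0, 0, 0], [-0.14, -0.38, -10, 0, 0, 0, 0], [-0.14, -0.38, -12, 0, 0, 0, 0], [-0.15, -0.37, -14, 0, 0, 0, 0]])

```text
time: 7.45
position: [0.4826, 0.2247, 0.1833]
tool_rot: [-0.778, -3.043, 0.001]
ft_force: [-0.8, -1.0, -7.8]
grip_width: 0.18
grip_force: 50.0
```

```bash
python3 est.py
```

```text
dish px [301.1 209.8] area 251 perp 2.3 dish_x mm -20.0 carr mm -30.0
t 7.45 tray [0.4829 0.226  0.1067] yaw -28.69 tilt+xdown 0.03 roll -0.009 ydir [0.48  0.877] F [-0.8 -1.  -7.8] M [-0.006 -0.208 -0.014] grip 0.18 50.0 q [ 0.33  0.18 -0.9   1.77  0.15  1.26  0.47]
```

Call:
carry_out(steps=[[0, 0, -2, 0, 0, 0, 0], [0, 0, -4, 0, 0, 0, 0], [0, 0, -6, 0, 0, 0, 0], [0, 0, -8, 0, 0, 0, 0], [0, 0, -10, 0, 0, 0, 0], [0, 0, -12, 0, 0, 0, 0], [0, 0, -14, 0, 0, 0, 0], [0, 0, -16, 0, 0, 0, 0]])

```text
time: 8.3
position: [0.4826, 0.2248, 0.1833]
tool_rot: [-1.193, -2.905, 0.001]
ft_force: [0.9, 0.1, -8.2]
grip_width: 0.18
grip_force: 50.0
```

```bash
python3 est.py
```

```text
dish px [301.9 212.6] area 255 perp 1.6 dish_x mm -10.0 carr mm -20.0
t 8.3 tray [0.4833 0.2259 0.1068] yaw -44.64 tilt+xdown 0.015 roll -0.014 ydir [0.703 0.712] F [ 0.9  0.1 -8.2] M [-0.007 -0.22   0.054] grip 0.18 50.0 q [ 0.31  0.17 -0.87  1.77  0.14  1.26  0.2 ]
```

Call:
carry_out(steps=[[0.11, 0.1, -2, 0, 0, 0, 0], [0.11, 0.1, -4, 0, 0, 0, 0], [0.11, 0.1, -6, 0, 0, 0, 0], [0.11, 0.1, -8, 0, 0, 0, 0], [0.12, 0.1, -10, 0, 0, 0, 0], [0.12, 0.09, -12, 0, 0, 0, 0], [0.12, 0.09, -14, 0, 0, 0, 0], [0.12, 0.09, -16, 0, 0, 0, 0]])

```text
time: 9.15
position: [0.4826, 0.2248, 0.1833]
tool_rot: [-1.583, -2.71, -0.001]
ft_force: [0.5, 0.6, -7.7]
grip_width: 0.178
grip_force: 50.0
```

```bash
python3 est.py
```

```text
dish px [303.9 216.4] area 252 perp 1.3 dish_x mm -5.0 carr mm -15.0
t 9.15 tray [0.4834 0.2258 0.1068] yaw -60.61 tilt+xdown 0.152 roll -0.017 ydir [0.871 0.491] F [ 0.5  0.6 -7.7] M [-0.056 -0.17   0.01 ] grip 0.178 50.0 q [ 0.28  0.17 -0.84  1.77  0.13  1.26 -0.07]
```

Call:
carry_out(steps=[[0, 0, -2, 0, 0, 0, 0], [0, 0, -4, 0, 0, 0, 0], [0, 0, -6, 0, 0, 0, 0], [0, 0, -8, 0, 0, 0, 0], [0, 0, -10, 0, 0, 0, 0], [0, 0, -12, 0, 0, 0, 0], [0, 0, -14, 0, 0, 0, 0], [0, 0, -16, 0, 0, 0, 0]])

```text
time: 10.0
position: [0.4827, 0.2248, 0.1834]
tool_rot: [-1.945, -2.464, -0.001]
ft_force: [-0.2, 0.2, -7.6]
grip_width: 0.178
grip_force: 50.0
```

```bash
python3 est.py
```

```text
dish px [303.7 219.2] area 252 perp 0.2 dish_x mm 4.0 carr mm -6.0
t 10.0 tray [0.4837 0.2256 0.1068] yaw -76.57 tilt+xdown 0.139 roll -0.012 ydir [0.973 0.232] F [-0.2  0.2 -7.6] M [-0.002 -0.114  0.012] grip 0.178 50.0 q [ 0.26  0.16 -0.81  1.77  0.12  1.26 -0.35]
```

Call:
carry_out(steps=[[-0.15, -0.03, -2, 0, 0, 0, 0], [-0.15, -0.03, -4, 0, 0, 0, 0], [-0.15, -0.03, -6, 0, 0, 0, 0], [-0.15, -0.02, -8, 0, 0, 0, 0], [-0.15, -0.02, -10, 0, 0, 0, 0], [-0.15, -0.02, -12, 0, 0, 0, 0], [-0.15, -0.02, -14, 0, 0, 0, 0], [-0.15, -0.02, -16, 0, 0, 0, 0]])

```text
time: 10.85
position: [0.4827, 0.2249, 0.1834]
tool_rot: [-2.27, -2.171, 0.001]
ft_force: [-0.1, 0.3, -7.7]
grip_width: 0.181
grip_force: 50.0
```

```bash
python3 est.py
```

```text
dish px [303.1 223. ] area 267 perp 0.8 dish_x mm 6.0 carr mm -4.0
t 10.85 tray [0.4839 0.2251 0.1068] yaw -92.55 tilt+xdown -0.02 roll -0.004 ydir [ 0.999 -0.045] F [-0.1  0.3 -7.7] M [-0.035 -0.088  0.022] grip 0.181 50.0 q [ 0.23  0.16 -0.78  1.77  0.12  1.26 -0.62]
```

Call:
carry_out(steps=[[0, 0, -2, 0, 0, 0, 0], [0, 0, -4, 0, 0, 0, 0], [0, 0, -6, 0, 0, 0, 0], [0, 0, -8, 0, 0, 0, 0], [0, 0, -10, 0, 0, 0, 0], [0, 0, -12, 0, 0, 0, 0], [0, 0, -14, 0, 0, 0, 0], [0, 0, -16, 0, 0, 0, 0], [0, 0, -18, 0, 0, 0, 0], [0, 0, -20, 0, 0, 0, 0]])

```text
time: 11.9
position: [0.4827, 0.2249, 0.1834]
tool_rot: [-2.612, -1.744, 0.001]
ft_force: [-0.3, -0.5, -8.2]
grip_width: 0.183
grip_force: 50.0
```

```bash
python3 est.py
```

```text
dish px [296.7 229.9] area 319 perp 2.1 dish_x mm -5.0 carr mm -15.0
t 11.9 tray [0.484  0.2246 0.1068] yaw -112.53 tilt+xdown -0.032 roll 0.003 ydir [ 0.924 -0.383] F [-0.3 -0.5 -8.2] M [-0.082 -0.05   0.025] grip 0.183 50.0 q [ 0.2   0.15 -0.75  1.77  0.11  1.26 -0.96]
```

```bash
cat > crop.py <<'E'
import cv2,sys,numpy as np
a=cv2.imread("pics/last.png");x,y=int(sys.argv[2]),int(sys.argv[3])
cv2.imwrite(sys.argv[1],cv2.resize(np.clip(a[y:y+150,x:x+200]*1.6,0,255).astype(np.uint8),(800,600),interpolation=2))
E
python3 crop.py pics/c2.png 190 160
```

```text
(no output)
```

View pics/c2.png

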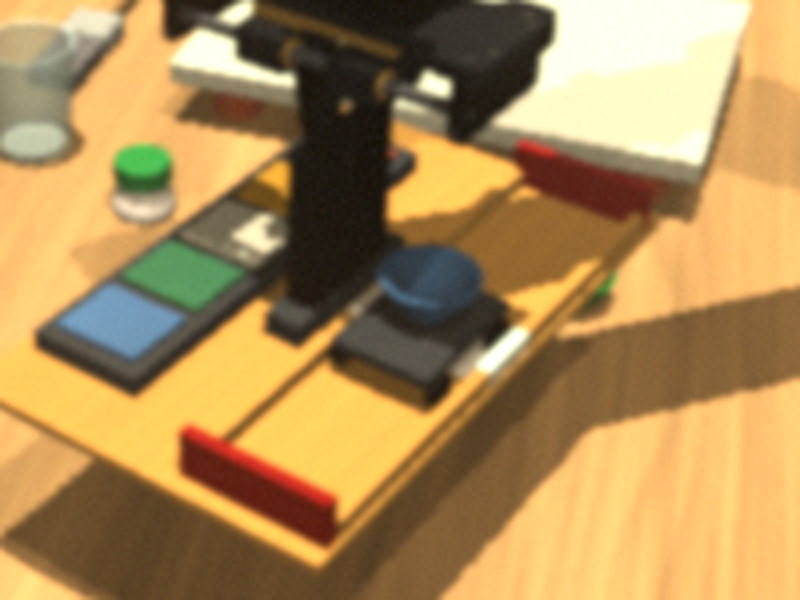

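The carriage, at (430,325) in the crop, sits about 15 mm to the −x side of the white marks. That agrees with the estimator, so I'll correct with tilt.

Call:
carry_out(steps=[[0.27, -0.13, -2, 0, 0, 0, 0], [0.27, -0.13, -4, 0, 0, 0, 0], [0.27, -0.13, -6, 0, 0, 0, 0], [0.26, -0.14, -8, 0, 0, 0, 0], [0.26, -0.14, -10, 0, 0, 0, 0], [0.26, -0.14, -12, 0, 0, 0, 0]])

```text
time: 12.55
position: [0.4828, 0.2248, 0.1835]
tool_rot: [-2.779, -1.458, -0.007]
ft_force: [-0.3, 0.1, -7.2]
grip_width: 0.179
grip_force: 50.0
```

```bash
python3 est.py
```

```text
dish px [290.9 232.5] area 346 perp 2.7 dish_x mm -9.0 carr mm -19.0
t 12.55 tray [0.4842 0.2247 0.1069] yaw -124.64 tilt+xdown 0.279 roll 0.018 ydir [ 0.823 -0.568] F [-0.3  0.1 -7.2] M [-0.107  0.042 -0.028] grip 0.179 50.0 q [ 0.19  0.15 -0.73  1.78  0.1   1.25 -1.17]
```

Call:
carry_out(steps=[[0, 0, -2, 0, 0, 0, 0], [0, 0, -4, 0, 0, 0, 0], [0, 0, -6, 0, 0, 0, 0], [0, 0, -8, 0, 0, 0, 0], [0, 0, -10, 0, 0, 0, 0], [0, 0, -12, 0, 0, 0, 0]])

```text
time: 13.2
position: [0.4828, 0.2248, 0.1835]
tool_rot: [-2.917, -1.161, -0.007]
ft_force: [0.4, 0.2, -8.4]
grip_width: 0.177
grip_force: 50.0
```

```bash
python3 est.py
```

```text
dish px [289.  232.9] area 341 perp 2.6 dish_x mm -1.0 carr mm -11.0
t 13.2 tray [0.4842 0.2244 0.107 ] yaw -136.61 tilt+xdown 0.278 roll 0.023 ydir [ 0.687 -0.727] F [ 0.4  0.2 -8.4] M [-0.093  0.055 -0.033] grip 0.177 50.0 q [ 0.18  0.14 -0.71  1.78  0.1   1.25 -1.37]
```

Call:
carry_out(steps=[[-0.16, 0.17, -2, 0, 0, 0, 0], [-0.16, 0.17, -4, 0, 0, 0, 0], [-0.16, 0.18, -6, 0, 0, 0, 0], [-0.15, 0.18, -8, 0, 0, 0, 0], [-0.15, 0.18, -10, 0, 0, 0, 0], [-0.14, 0.19, -12, 0, 0, 0, 0]])

```text
time: 13.85
position: [0.4829, 0.2249, 0.1835]
tool_rot: [-3.023, -0.851, -0.001]
ft_force: [0.2, -0.4, -7.4]
grip_width: 0.18
grip_force: 50.0
```

```bash
python3 est.py
```

```text
dish px [289.1 233. ] area 337 perp 2.8 dish_x mm 10.0 carr mm 0.0
t 13.85 tray [0.4838 0.224  0.107 ] yaw -148.58 tilt+xdown 0.048 roll 0.018 ydir [ 0.521 -0.853] F [ 0.2 -0.4 -7.4] M [ 0.013  0.031 -0.015] grip 0.18 50.0 q [ 0.16  0.15 -0.69  1.78  0.1   1.25 -1.58]
```

Call:
carry_out(steps=[[-0.02, 0.04, -1.8, 0, 0, 0, 0], [-0.02, 0.04, -3.3, 0, 0, 0, 0], [-0.02, 0.04, -4.6, 0, 0, 0, 0], [-0.02, 0.04, -5.7, 0, 0, 0, 0], [-0.02, 0.04, -6.7, 0, 0, 0, 0], [-0.02, 0.04, -7.7, 0, 0, 0, 0]])

```text
time: 14.5
position: [0.4829, 0.2248, 0.1836]
tool_rot: [-3.074, -0.644, -0.0]
ft_force: [-0.1, 0.4, -7.6]
grip_width: 0.185
grip_force: 50.0
```

```bash
python3 est.py
```

```text
dish px [287.3 233.5] area 355 perp 3.0 dish_x mm 14.0 carr mm 4.0
t 14.5 tray [0.4837 0.2238 0.107 ] yaw -156.34 tilt+xdown 0.003 roll 0.031 ydir [ 0.401 -0.916] F [-0.1  0.4 -7.6] M [ 0.024  0.004 -0.007] grip 0.185 50.0 q [ 0.15  0.14 -0.68  1.78  0.1   1.26 -1.72]
```

Call:
carry_out(steps=[[0, 0, -1, 0, 0, 0, 0], [0, 0, -2, 0, 0, 0, 0], [0, 0, -3, 0, 0, 0, 0], [0, 0, -4, 0, 0, 0, 0], [0, 0, -5, 0, 0, 0, 0], [0, 0, -6, 0, 0, 0, 0], [0, 0, -7, 0, 0, 0, 0], [0, 0, -8, 0, 0, 0, 0]])

```text
time: 15.35
position: [0.4829, 0.2248, 0.1836]
tool_rot: [-3.112, -0.427, -0.0]
ft_force: [0.3, -0.0, -8.1]
grip_width: 0.176
grip_force: 50.0
```

```bash
python3 est.py
```

```text
dish px [283.1 234.2] area 363 perp 3.1 dish_x mm 13.0 carr mm 3.0
t 15.35 tray [0.4836 0.2237 0.107 ] yaw -164.37 tilt+xdown 0.0 roll 0.029 ydir [ 0.269 -0.963] F [ 0.3 -0.  -8.1] M [ 0.02   0.023 -0.019] grip 0.176 50.0 q [ 0.14  0.14 -0.67  1.78  0.09  1.25 -1.86]
```

Call:
carry_out(steps=[[0, 0, -1, 0, 0, 0, 0], [0, 0, -2, 0, 0, 0, 0], [0, 0, -3, 0, 0, 0, 0], [0, 0, -4, 0, 0, 0, 0], [0, 0, -5, 0, 0, 0, 0], [0, 0, -6, 0, 0, 0, 0], [0, 0, -7, 0, 0, 0, 0], [0, 0, -8, 0, 0, 0, 0], [0, 0, -9, 0, 0, 0, 0], [0, 0, -10, 0, 0, 0, 0], [0, 0, -11, 0, 0, 0, 0], [0, 0, -12, 0, 0, 0, 0]])

```text
time: 16.6
position: [0.4829, 0.2249, 0.1836]
tool_rot: [-3.14, -0.1, -0.0]
ft_force: [0.1, -0.3, -8.1]
grip_width: 0.179
grip_force: 50.0
```

Call:
carry_out(steps=[[0, 0, -1, 0, 0, 0, 0], [0, 0, -2, 0, 0, 0, 0], [0, 0, -3, 0, 0, 0, 0], [0, 0, -4, 0, 0, 0, 0], [0, 0, -5, 0, 0, 0, 0], [0, 0, -6, 0, 0, 0, 0], [0, 0, -7, 0, 0, 0, 0], [0, 0, -8, 0, 0, 0, 0], [0, 0, -8.8, 0, 0, 0, 0], [0, 0, -9.5, 0, 0, 0, 0], [0, 0, -10, 0, 0, 0, 0], [0, 0, -10.2, 0, 0, 0, 0]])

```text
time: 17.8
position: [0.4829, 0.2249, 0.1836]
tool_rot: [-3.136, 0.178, -0.0]
ft_force: [0.7, 0.6, -7.4]
grip_width: 0.178
grip_force: 50.0
```

```bash
python3 est.py; python3 crop.py pics/c3.png 180 160
```

```text
dish px [270.4 234.1] area 371 perp 3.3 dish_x mm 10.0 carr mm 0.0
t 17.8 tray [0.4831 0.2236 0.107 ] yaw 173.49 tilt+xdown -0.0 roll 0.029 ydir [-0.113 -0.994] F [ 0.7  0.6 -7.4] M [ 0.016  0.037 -0.007] grip 0.178 50.0 q [ 0.11  0.14 -0.64  1.78  0.09  1.25 -2.24]
```

View pics/c3.png

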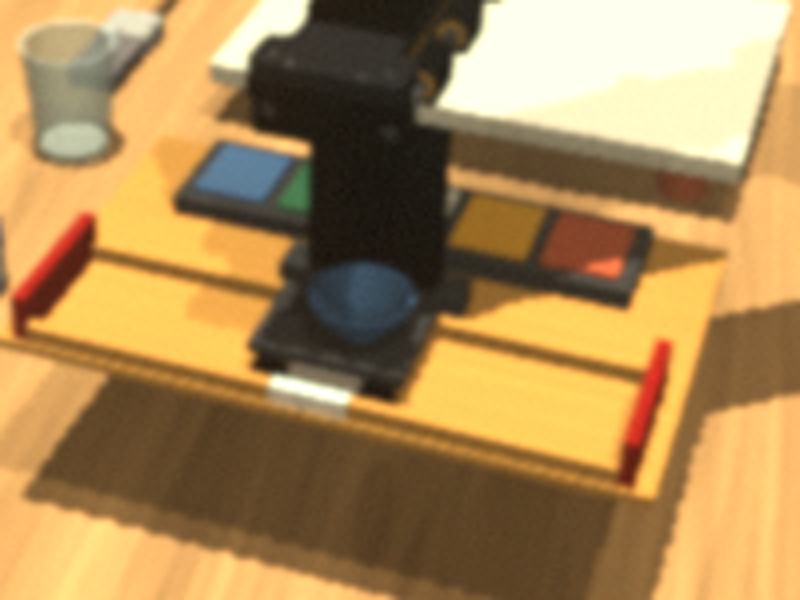

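The crop shows the carriage almost over the marks: the kerb mark spans (267–352, 395) and the plate's near edge about (252–397). I'll check the offset by projection.

```bash
cat >> est.py <<'E'
if len(sys.argv)>3:
    ox,oy=int(sys.argv[2]),int(sys.argv[3])
    for n,q in(("markL",(.02,.016,-.104)),("markR",(-.02,.016,-.104)),("plateL",(.04,.022,-.09)),("plateR",(-.04,.022,-.09)),("stopTop+ nearest",(.152,.026,-.097)),("stop- near",(-.152,.026,-.097))):print(n,((pt(q[0],q[1]+0*.006,q[2])-[ox,oy])*4+1.5).round(0))
E
python3 est.py x 180 160
```

```text
dish px [270.1 234.1] area 372 perp 3.2 dish_x mm 10.0 carr mm 0.0
t 17.85 tray [0.4831 0.2235 0.107 ] yaw 173.5 tilt+xdown -0.001 roll 0.031 ydir [-0.113 -0.994] F [ 0.6  0.  -7.6] M [0.103 0.011 0.025] grip 0.183 50.0 q [ 0.11  0.14 -0.64  1.78  0.09  1.25 -2.24]
markL [350. 403.]
markR [272. 384.]
plateL [399. 385.]
plateR [245. 348.]
stopTop+ nearest [628. 442.]
stop- near [ 34. 302.]
```

Call:
carry_out(steps=[[0, 0, 0, 0, 0, 0, 0], [0, 0, 0, 0, 0, 0, 0], [0, 0, 0, 0, 0, 0, 0], [0, 0, 0, 0, 0, 0, 0], [0, 0, 0, 0, 0, 0, 0], [0, 0, 0, 0, 0, 0, 0], [0, 0, 0, 0, 0, 0, 0], [0, 0, 0, 0, 0, 0, 0], [0, 0, 0, 0, 0, 0, 0], [0, 0, 0, 0, 0, 0, 0]])

```text
time: 18.9
position: [0.483, 0.2248, 0.1836]
tool_rot: [-3.136, 0.177, -0.0]
ft_force: [0.3, -0.2, -7.2]
grip_width: 0.18
grip_force: 50.0
```

```bash
python3 est.py
```

```text
dish px [267.4 233.5] area 359 perp 3.2 dish_x mm 4.0 carr mm -6.0
t 18.9 tray [0.4831 0.2235 0.107 ] yaw 173.52 tilt+xdown 0.001 roll 0.032 ydir [-0.113 -0.994] F [ 0.3 -0.2 -7.2] M [ 0.005  0.005 -0.005] grip 0.18 50.0 q [ 0.11  0.14 -0.64  1.78  0.09  1.25 -2.24]
```

Call:
carry_out(steps=[[-0.02, -0.2, 0, 0, 0, 0, 0], [-0.02, -0.2, 0, 0, 0, 0, 0], [-0.02, -0.2, 0, 0, 0, 0, 0], [-0.02, -0.2, 0, 0, 0, 0, 0], [-0.02, -0.2, 0, 0, 0, 0, 0], [0, 0, 0, 0, 0, 0, 0], [0, 0, 0, 0, 0, 0, 0], [0, 0, 0, 0, 0, 0, 0]])

```text
time: 19.75
position: [0.483, 0.2249, 0.1836]
tool_rot: [-3.136, 0.178, -0.0]
ft_force: [-0.0, -0.2, -7.8]
grip_width: 0.179
grip_force: 50.0
```

```bash
python3 est.py
```

```text
dish px [268.9 233.8] area 365 perp 3.3 dish_x mm 7.0 carr mm -3.0
t 19.75 tray [0.4831 0.2236 0.107 ] yaw 173.51 tilt+xdown -0.003 roll 0.024 ydir [-0.113 -0.994] F [-0.  -0.2 -7.8] M [-0.016 -0.018 -0.01 ] grip 0.179 50.0 q [ 0.11  0.14 -0.64  1.78  0.09  1.25 -2.24]
```

Now hold for the five seconds.

Call:
carry_out(steps=[[0, 0, 0, 0, 0, 0, 0], [0, 0, 0, 0, 0, 0, 0], [0, 0, 0, 0, 0, 0, 0], [0, 0, 0, 0, 0, 0, 0], [0, 0, 0, 0, 0, 0, 0], [0, 0, 0, 0, 0, 0, 0], [0, 0, 0, 0, 0, 0, 0], [0, 0, 0, 0, 0, 0, 0], [0, 0, 0, 0, 0, 0, 0], [0, 0, 0, 0, 0, 0, 0], [0, 0, 0, 0, 0, 0, 0], [0, 0, 0, 0, 0, 0, 0]])

```text
time: 21.0
position: [0.4829, 0.2249, 0.1836]
tool_rot: [-3.136, 0.177, -0.0]
ft_force: [1.1, 0.1, -7.9]
grip_width: 0.182
grip_force: 50.0
```

```bash
python3 est.py
```

```text
dish px [269.5 233.8] area 363 perp 3.3 dish_x mm 8.0 carr mm -2.0
t 21.0 tray [0.4831 0.2236 0.107 ] yaw 173.52 tilt+xdown -0.001 roll 0.03 ydir [-0.113 -0.994] F [ 1.1  0.1 -7.9] M [0.01  0.012 0.064] grip 0.182 50.0 q [ 0.11  0.14 -0.64  1.78  0.09  1.25 -2.24]
```

Call:
carry_out(steps=[[0, 0, 0, 0, 0, 0, 0], [0, 0, 0, 0, 0, 0, 0], [0, 0, 0, 0, 0, 0, 0], [0, 0, 0, 0, 0, 0, 0], [0, 0, 0, 0, 0, 0, 0], [0, 0, 0, 0, 0, 0, 0], [0, 0, 0, 0, 0, 0, 0], [0, 0, 0, 0, 0, 0, 0], [0, 0, 0, 0, 0, 0, 0], [0, 0, 0, 0, 0, 0, 0], [0, 0, 0, 0, 0, 0, 0], [0, 0, 0, 0, 0, 0, 0]])

```text
time: 22.25
position: [0.483, 0.2248, 0.1836]
tool_rot: [-3.136, 0.177, -0.0]
ft_force: [1.2, 0.1, -7.7]
grip_width: 0.182
grip_force: 50.0
```

Call:
carry_out(steps=[[0, 0, 0, 0, 0, 0, 0], [0, 0, 0, 0, 0, 0, 0], [0, 0, 0, 0, 0, 0, 0], [0, 0, 0, 0, 0, 0, 0], [0, 0, 0, 0, 0, 0, 0], [0, 0, 0, 0, 0, 0, 0], [0, 0, 0, 0, 0, 0, 0], [0, 0, 0, 0, 0, 0, 0], [0, 0, 0, 0, 0, 0, 0], [0, 0, 0, 0, 0, 0, 0], [0, 0, 0, 0, 0, 0, 0], [0, 0, 0, 0, 0, 0, 0]])

```text
time: 23.45
position: [0.4829, 0.2248, 0.1836]
tool_rot: [-3.136, 0.177, -0.0]
ft_force: [-0.1, 0.6, -8.6]
grip_width: 0.181
grip_force: 50.0
```

Call:
carry_out(steps=[[0, 0, 0, 0, 0, 0, 0], [0, 0, 0, 0, 0, 0, 0], [0, 0, 0, 0, 0, 0, 0], [0, 0, 0, 0, 0, 0, 0], [0, 0, 0, 0, 0, 0, 0], [0, 0, 0, 0, 0, 0, 0], [0, 0, 0, 0, 0, 0, 0], [0, 0, 0, 0, 0, 0, 0], [0, 0, 0, 0, 0, 0, 0], [0, 0, 0, 0, 0, 0, 0], [0, 0, 0, 0, 0, 0, 0], [0, 0, 0, 0, 0, 0, 0]])

```text
time: 24.65
position: [0.4829, 0.2249, 0.1836]
tool_rot: [-3.136, 0.177, -0.0]
ft_force: [-0.4, 0.6, -7.6]
grip_width: 0.179
grip_force: 50.0
```

Call:
carry_out(steps=[[0, 0, 0, 0, 0, 0, 0], [0, 0, 0, 0, 0, 0, 0], [0, 0, 0, 0, 0, 0, 0], [0, 0, 0, 0, 0, 0, 0], [0, 0, 0, 0, 0, 0, 0], [0, 0, 0, 0, 0, 0, 0], [0, 0, 0, 0, 0, 0, 0], [0, 0, 0, 0, 0, 0, 0], [0, 0, 0, 0, 0, 0, 0], [0, 0, 0, 0, 0, 0, 0]])

```text
time: 25.65
position: [0.4829, 0.2248, 0.1836]
tool_rot: [-3.136, 0.177, -0.0]
ft_force: [-0.2, -0.6, -8.0]
grip_width: 0.181
grip_force: 50.0
```

```bash
python3 est.py
```

```text
dish px [269.3 234. ] area 366 perp 3.1 dish_x mm 8.0 carr mm -2.0
t 25.65 tray [0.4831 0.2235 0.107 ] yaw 173.52 tilt+xdown 0.002 roll 0.031 ydir [-0.113 -0.994] F [-0.2 -0.6 -8. ] M [0.022 0.014 0.013] grip 0.181 50.0 q [ 0.11  0.14 -0.64  1.78  0.09  1.25 -2.24]
```

Call:
carry_out(steps=[[0, 0, 0, 0, -0.1, 0, 0], [0, 0, 0, 0, -0.3, 0, 0], [0, 0, 0, 0, -0.6, 0, 0], [0, 0, 0, 0, -1, 0, 0], [0, 0, 0, -0.04, -1.5, 0, 0], [0, 0, 0, -0.06, -2.1, 0, 0], [0, 0, 0, -0.08, -2.8, 0, 0], [0, 0, 0, -0.1, -3.6, 0, 0], [0, 0, 0, -0.12, -4.5, 0, 0], [0, 0, 0, -0.15, -5.5, 0, 0], [0, 0, 0, -0.18, -6.5, 0, 0], [0, 0, 0, -0.2, -7.5, 0, 0]])

```text
time: 26.9
position: [0.4809, 0.1488, 0.1836]
tool_rot: [-3.136, 0.178, -0.0]
ft_force: [0.8, 0.3, -7.4]
grip_width: 0.183
grip_force: 50.0
```

```bash
python3 est.py
```

```text
dish px [278.  213.5] area 297 perp 2.8 dish_x mm 9.0 carr mm -1.0
t 26.9 tray [0.481  0.1475 0.107 ] yaw 173.5 tilt+xdown 0.002 roll 0.041 ydir [-0.113 -0.994] F [ 0.8  0.3 -7.4] M [0.017 0.037 0.091] grip 0.183 50.0 q [ 0.21  0.06 -0.58  1.84  0.04  1.25 -2.06]
```

Call:
carry_out(steps=[[0, 0, 0, -0.03, -1, 0, 0], [0, 0, 0, -0.06, -2, 0, 0], [0, 0, 0, -0.09, -3, 0, 0], [0, 0, 0, -0.12, -4, 0, 0], [0, 0, 0, -0.15, -5, 0, 0], [0, 0, 0, -0.18, -6, 0, 0], [0, 0, 0, -0.21, -7, 0, 0], [0, 0, 0, -0.24, -8, 0, 0], [0, 0, 0, -0.27, -9, 0, 0], [0, 0, 0, -0.3, -10, 0, 0], [0, 0, 0, -0.33, -11, 0, 0], [0, 0, 0, -0.36, -12, 0, 0]])

```text
time: 28.15
position: [0.4773, 0.0291, 0.1836]
tool_rot: [-3.136, 0.177, -0.0]
ft_force: [-0.5, -0.3, -7.6]
grip_width: 0.177
grip_force: 50.0
```

```bash
python3 est.py
```

```text
dish px [289.3 185.8] area 218 perp 2.7 dish_x mm 8.0 carr mm -2.0
t 28.15 tray [0.4775 0.0278 0.107 ] yaw 173.52 tilt+xdown 0.003 roll 0.027 ydir [-0.113 -0.994] F [-0.5 -0.3 -7.6] M [-0.034  0.016 -0.01 ] grip 0.177 50.0 q [ 0.35 -0.   -0.46  1.9  -0.    1.24 -1.79]
```

Call:
carry_out(steps=[[0, 0, 0, -0.03, -1, 0, 0], [0, 0, 0, -0.06, -2, 0, 0], [0, 0, 0, -0.09, -3, 0, 0], [0, 0, 0, -0.12, -4, 0, 0], [0, 0, 0, -0.15, -5, 0, 0], [0, 0, 0, -0.18, -6, 0, 0], [0, 0, 0, -0.21, -7, 0, 0], [0, 0, 0, -0.24, -8, 0, 0], [0, 0, 0, -0.27, -9, 0, 0], [0, 0, 0, -0.3, -10, 0, 0], [0, 0, 0, -0.33, -11, 0, 0], [0, 0, 0, -0.36, -12, 0, 0]])

```text
time: 29.4
position: [0.4737, -0.091, 0.1836]
tool_rot: [-3.136, 0.177, -0.0]
ft_force: [1.2, 0.4, -7.5]
grip_width: 0.179
grip_force: 50.0
```

Call:
carry_out(steps=[[0, 0, 0, -0.03, -1, 0, 0], [0, 0, 0, -0.06, -2, 0, 0], [0, 0, 0, -0.09, -3, 0, 0], [0, 0, 0, -0.12, -4, 0, 0], [0, 0, 0, -0.15, -5, 0, 0], [0, 0, 0, -0.18, -6, 0, 0], [0, 0, 0, -0.2, -7, 0, 0], [0, 0, 0, -0.22, -8, 0, 0], [0, 0, 0, -0.24, -9, 0, 0], [0, 0, 0, -0.26, -9.9, 0, 0], [0, 0, 0, -0.28, -10.6, 0, 0], [0, 0, 0, -0.28, -11.1, 0, 0]])

```text
time: 30.6
position: [0.4708, -0.2019, 0.1835]
tool_rot: [-3.136, 0.178, -0.0]
ft_force: [0.1, 0.1, -7.7]
grip_width: 0.181
grip_force: 50.0
```

Call:
carry_out(steps=[[0, 0, 0, 0, -0.2, 0, 0], [0, 0, 0, 0, -0.2, 0, 0], [0, 0, 0, 0, -0.2, 0, 0], [0, 0, 0, 0, -0.2, 0, 0]])

```text
time: 31.0
position: [0.471, -0.2026, 0.1836]
tool_rot: [-3.136, 0.176, -0.0]
ft_force: [-0.9, -0.5, -7.9]
grip_width: 0.181
grip_force: 50.0
```

```bash
python3 est.py x 200 70;python3 crop.py pics/c4.png 200 70
```

```text
dish px [305. 144.] area 122 perp 2.9 dish_x mm 4.0 carr mm -6.0
t 31.0 tray [ 0.4712 -0.2039  0.107 ] yaw 173.56 tilt+xdown 0.0 roll 0.018 ydir [-0.112 -0.994] F [-0.9 -0.5 -7.9] M [0.044 0.052 0.004] grip 0.181 50.0 q [ 0.58  0.06 -0.23  1.83  0.01  1.25 -1.34]
markL [424. 368.]
markR [367. 359.]
plateL [459. 357.]
plateR [345. 337.]
stopTop+ nearest [624. 384.]
stop- near [189. 311.]
```

View pics/c4.png

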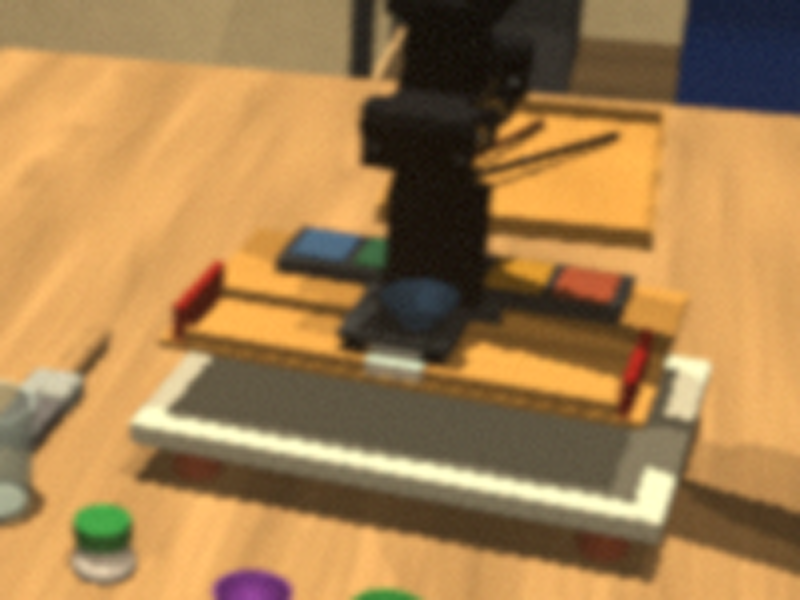

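Marks are at (365–424, 362) and the plate at about (343–455), so the carriage is slightly on the −x side. One more small nudge, then lower the tray.

Call:
carry_out(steps=[[-0.02, -0.2, 0, 0, -0.1, 0, 0], [-0.02, -0.2, 0, 0, -0.2, 0, 0], [-0.02, -0.2, 0, 0, -0.2, 0, 0], [-0.02, -0.2, 0, 0, -0.2, 0, 0], [-0.02, -0.2, 0, 0, -0.2, 0, 0], [0, 0, 0, 0, -0.2, 0, 0], [0, 0, 0, 0, -0.2, 0, 0], [0, 0, 0, 0, -0.2, -0.2, 0], [0, 0, 0, 0, -0.2, -0.6, 0], [0, 0, 0, 0, -0.2, -1, 0], [0, 0, 0, 0, -0.2, -1.4, 0], [0, 0, 0, 0, -0.2, -1.6, 0]])

```text
time: 32.25
position: [0.4705, -0.205, 0.1668]
tool_rot: [-3.136, 0.177, 0.001]
ft_force: [-1.4, 0.6, -7.5]
grip_width: 0.183
grip_force: 50.0
```

```bash
python3 est.py
```

```text
dish px [305.1 149.4] area 128 perp 2.6 dish_x mm 5.0 carr mm -5.0
t 32.25 tray [ 0.4706 -0.2063  0.0902] yaw 173.52 tilt+xdown -0.06 roll 0.01 ydir [-0.113 -0.994] F [-1.4  0.6 -7.5] M [-0.034  0.025 -0.008] grip 0.183 50.0 q [ 0.58  0.08 -0.23  1.85  0.02  1.21 -1.34]
```

```bash
cat > edge.py <<'E'
import sys;sys.argv=["x"]
exec(open("est.py").read())
xs=np.arange(-.09,.091,.003)
def prof(z,y):
    q=np.array([pt(x,z,y) for x in xs],np.float32)
    return cv2.remap(f.astype(np.float32),q[:,0].reshape(1,-1),q[:,1].reshape(1,-1),cv2.INTER_LINEAR)[0]
a=prof(.025,-.090);b=prof(.012,-.104)
v=a[:,0];th=(np.percentile(v,10)+np.percentile(v,80))/2
i=np.where(v<th)[0];print("plate dark from",xs[i[0]],"to",xs[i[-1]],"mid mm",500*(xs[i[0]]+xs[i[-1]]))
print(dict(zip((xs*1e3).round().astype(int).tolist(),v.astype(int).tolist())))
w=b[:,2];th=(w.min()+w.max())/2;i=np.where(w>th)[0];print("mark",xs[i[0]],xs[i[-1]])
E
python3 edge.py
```

```text
dish px [305.  149.2] area 122 perp 2.8 dish_x mm 5.0 carr mm -5.0
t 32.3 tray [ 0.4705 -0.2062  0.0901] yaw 173.52 tilt+xdown -0.072 roll 0.007 ydir [-0.113 -0.994] F [-1.2  0.8 -8.6] M [ 0.083  0.092 -0.031] grip 0.179 50.0 q [ 0.58  0.08 -0.23  1.85  0.02  1.21 -1.34]
plate dark from -0.04499999999999996 to 0.03900000000000012 mid mm -2.999999999999919
{-90: 160, -87: 159, -84: 160, -81: 158, -78: 151, -75: 144, -72: 139, -69: 139, -66: 140, -63: 142, -60: 142, -57: 139, -54: 139, -51: 137, -48: 123, -45: 89, -42: 54, -39: 37, -36: 32, -33: 31, -30: 31, -27: 31, -24: 32, -21: 33, -18: 35, -15: 34, -12: 35, -9: 36, -6: 35, -3: 35, 0: 35, 3: 36, 6: 34, 9: 34, 12: 33, 15: 31, 18: 31, 21: 29, 24: 27, 27: 27, 30: 29, 33: 37, 36: 54, 39: 74, 42: 102, 45: 131, 48: 152, 51: 158, 54: 160, 57: 159, 60: 160, 63: 159, 66: 159, 69: 159, 72: 159, 75: 159, 78: 160, 81: 159, 84: 160, 87: 159, 90: 160}
mark -0.020999999999999935 0.0180000000000001
```

Call:
carry_out(steps=[[0, 0, 0, 0, 0, -0.3, 0], [0, 0, 0, 0, 0, -0.7, 0], [0, 0, 0, 0, 0, -1.2, 0], [0, 0, 0, 0, 0, -1.7, 0], [0, 0, 0, 0, 0, -2.2, 0], [0, 0, 0, 0, 0, -2.7, 0], [0, 0, 0, 0, 0, -3.1, 0], [0, 0, 0, 0, 0, -3.4, 0], [0, 0, 0, 0, 0, -3.5, 0], [0, 0, 0, 0, 0, -3.5, 0]])

```text
time: 33.35
position: [0.4709, -0.2051, 0.1325]
tool_rot: [-3.136, 0.177, -0.0]
ft_force: [0.5, -0.4, -7.2]
grip_width: 0.184
grip_force: 50.0
```

```bash
python3 edge.py | grep -v "{"
```

```text
dish px [303.5 160. ] area 117 perp 2.9 dish_x mm 3.0 carr mm -7.0
t 33.35 tray [ 0.471  -0.2064  0.0559] yaw 173.51 tilt+xdown -0.01 roll 0.026 ydir [-0.113 -0.994] F [ 0.5 -0.4 -7.2] M [0.045 0.047 0.058] grip 0.184 50.0 q [ 0.58  0.11 -0.23  1.89  0.03  1.14 -1.35]
plate dark from -0.04499999999999996 to 0.04200000000000012 mid mm -1.499999999999918
mark -0.020999999999999935 0.0180000000000001
```

Call:
carry_out(steps=[[0, 0, 0, 0, 0.1, -0.1, 0], [0, 0, 0, 0, 0.1, -0.2, 0], [0, 0, 0, 0, 0.1, -0.3, 0], [0, 0, 0, 0, 0.1, -0.4, 0], [0, 0, 0, 0, 0.1, -0.45, 0], [0, 0, 0, 0, 0.1, -0.5, 0], [0, 0, 0, 0, 0.1, -0.53, 0], [0, 0, 0, 0, 0.1, -0.56, 0], [0, 0, 0, 0, 0.1, -0.58, 0], [0, 0, 0, 0, 0.1, -0.6, 0]])

```text
time: 34.4
position: [0.471, -0.2042, 0.1266]
tool_rot: [-3.136, 0.178, -0.0]
ft_force: [-0.5, -0.4, -5.9]
grip_width: 0.177
grip_force: 50.0
```

```bash
python3 edge.py | grep -v "{"
```

```text
dish px [302.7 162.1] area 118 perp 2.6 dish_x mm 1.0 carr mm -9.0
t 34.4 tray [ 0.4711 -0.2055  0.0501] yaw 173.51 tilt+xdown 0.003 roll 0.03 ydir [-0.113 -0.994] F [-0.5 -0.4 -5.9] M [0.069 0.068 0.078] grip 0.177 50.0 q [ 0.58  0.11 -0.23  1.9   0.03  1.13 -1.35]
plate dark from -0.04799999999999996 to 0.03900000000000012 mid mm -4.499999999999921
mark -0.020999999999999935 0.0180000000000001
```

Call:
carry_out(steps=[[0, 0, 0, 0, 0, 0.3, 0], [0, 0, 0, 0, 0, 0.7, 0], [-0.02, -0.2, 0, 0, 0, 0.8, 0], [-0.02, -0.2, 0, 0, 0, 0.8, 0], [-0.02, -0.2, 0, 0, 0, 0.8, 0], [-0.02, -0.2, 0, 0, 0, 0.8, 0], [-0.02, -0.2, 0, 0, 0, 0.8, 0], [-0.02, -0.2, 0, 0, 0, 0.8, 0], [0, 0, 0, 0, 0, 0.8, 0], [0, 0, 0, 0, 0, 0.8, 0], [0, 0, 0, 0, 0, 0.8, 0], [0, 0, 0, 0, 0, 0.8, 0]])

```text
time: 35.65
position: [0.471, -0.2041, 0.1346]
tool_rot: [-3.136, 0.177, -0.0]
ft_force: [-0.5, 0.3, -7.8]
grip_width: 0.182
grip_force: 50.0
```

```bash
python3 edge.py | grep -v "{"
```

```text
dish px [304.2 160.2] area 122 perp 2.3 dish_x mm 5.0 carr mm -5.0
t 35.65 tray [ 0.4711 -0.2054  0.058 ] yaw 173.52 tilt+xdown 0.001 roll 0.027 ydir [-0.113 -0.994] F [-0.5  0.3 -7.8] M [ 0.065  0.062 -0.027] grip 0.182 50.0 q [ 0.58  0.11 -0.23  1.89  0.03  1.15 -1.35]
plate dark from -0.041999999999999954 to 0.03900000000000012 mid mm -1.499999999999918
mark -0.020999999999999935 0.0180000000000001
```

Call:
carry_out(steps=[[0, 0, 0, 0, 0, 0, 0], [0, 0, 0, 0, 0, 0, 0], [0, 0, 0, 0, 0, 0, 0], [0, 0, 0, 0, 0, 0, 0], [0, 0, 0, 0, 0, 0, 0], [0, 0, 0, 0, 0, 0, 0], [0, 0, 0, 0, 0, 0, 0], [0, 0, 0, 0, 0, 0, 0]])

```text
time: 36.5
position: [0.471, -0.2041, 0.1346]
tool_rot: [-3.136, 0.177, -0.0]
ft_force: [0.3, 0.3, -7.7]
grip_width: 0.177
grip_force: 50.0
```

```bash
python3 edge.py | grep -v "{"
```

```text
dish px [304.3 160. ] area 116 perp 2.5 dish_x mm 5.0 carr mm -5.0
t 36.5 tray [ 0.4711 -0.2054  0.058 ] yaw 173.52 tilt+xdown 0.004 roll 0.031 ydir [-0.113 -0.994] F [ 0.3  0.3 -7.7] M [0.016 0.02  0.013] grip 0.177 50.0 q [ 0.58  0.11 -0.23  1.89  0.03  1.15 -1.35]
plate dark from -0.041999999999999954 to 0.03900000000000012 mid mm -1.499999999999918
mark -0.020999999999999935 0.0180000000000001
```

Call:
carry_out(steps=[[0, 0, 0, 0, 0, -0.05, 0], [0, 0, 0, 0, 0, -0.1, 0], [0, 0, 0, 0, 0, -0.2, 0], [0, 0, 0, 0, 0, -0.3, 0], [0, 0, 0, 0, 0, -0.4, 0], [0, 0, 0, 0, 0, -0.5, 0], [0, 0, 0, 0, 0, -0.6, 0], [0, 0, 0, 0, 0, -0.68, 0], [0, 0, 0, 0, 0, -0.75, 0], [0, 0, 0, 0, 0, -0.8, 0], [0, 0, 0, 0, 0, -0.84, 0], [0, 0, 0, 0, 0, -0.87, 0]])

```text
time: 37.75
position: [0.4709, -0.2042, 0.1265]
tool_rot: [-3.136, 0.177, -0.0]
ft_force: [-3.1, 1.3, -0.6]
grip_width: 0.18
grip_force: 50.0
```

```bash
python3 edge.py | grep -v "{"
```

```text
dish px [304.6 162.4] area 109 perp 2.7 dish_x mm 7.0 carr mm -3.0
t 37.75 tray [ 0.4711 -0.2055  0.05  ] yaw 173.51 tilt+xdown 0.0 roll 0.038 ydir [-0.113 -0.994] F [-3.1  1.3 -0.6] M [ 0.269  0.59  -0.005] grip 0.18 50.0 q [ 0.58  0.11 -0.23  1.9   0.03  1.13 -1.35]
plate dark from -0.041999999999999954 to 0.03900000000000012 mid mm -1.499999999999918
mark -0.020999999999999935 0.0180000000000001
```

Call:
carry_out(steps=[[0, 0, 0, 0, 0, -0.03, 0], [0, 0, 0, 0, 0, -0.03, 0], [0, 0, 0, 0, 0, -0.03, 0.25], [0, 0, 0, 0, 0, -0.03, 0.35], [0, 0, 0, 0, 0, -0.03, 0.45], [0, 0, 0, 0, 0, -0.03, 0.55], [0, 0, 0, 0, 0, -0.03, 0.55], [0, 0, 0, 0, 0, -0.03, 0.55]], squeeze=20)

```text
time: 38.6
position: [0.471, -0.2042, 0.1256]
tool_rot: [-3.136, 0.177, -0.001]
ft_force: [-0.2, -0.0, 0.2]
grip_width: 0.53
grip_force: 0.0
```

```bash
python3 edge.py | grep -v "{"
python3 - <<'E'
from h import *
p,K,T=grab("top")
c=cv2.resize(np.clip(p[150:310,285:405]*1.7,0,255).astype(np.uint8),(450,600),interpolation=2)
cv2.imwrite("pics/t5.png",cv2.cvtColor(c,cv2.COLOR_RGB2BGR))
E
```

```text
dish px [304.2 162.5] area 119 perp 2.9 dish_x mm 5.0 carr mm -5.0
t 38.6 tray [ 0.4712 -0.2055  0.049 ] yaw 173.52 tilt+xdown 0.008 roll 0.032 ydir [-0.113 -0.994] F [-0.2 -0.   0.2] M [-0.022  0.025  0.02 ] grip 0.53 0.0 q [ 0.58  0.11 -0.23  1.9   0.03  1.13 -1.35]
plate dark from -0.041999999999999954 to 0.03900000000000012 mid mm -1.499999999999918
mark -0.020999999999999935 0.0180000000000001
```

View pics/t5.png

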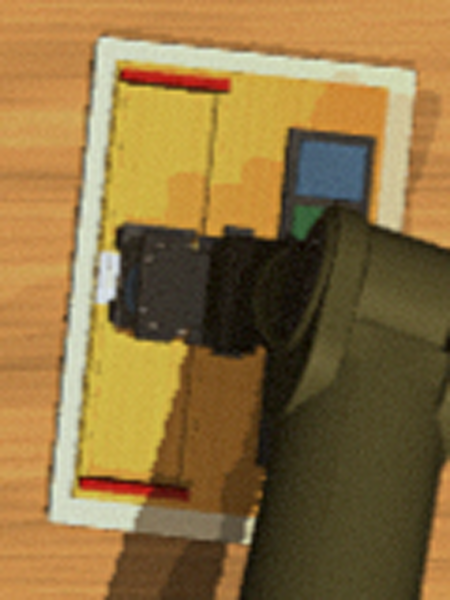

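Top view: the tray is square on the slab, but the left margin (about 18 px) looks smaller than the right (about 27 px). I'll lift clear and measure it without the arm in the way.

Call:
carry_out(steps=[[0, 0, 0, 0, 0, 0.5, 0.55], [0, 0, 0, 0, 0, 1.5, 0.55], [0, 0, 0, 0, 0, 3, 0.55], [0, 0, 0, 0, 0, 5, 0.55], [0, 0, 0, 0, 0, 8, 0.55], [0, 0, 0, 0, 0, 11, 0.55], [0, 0, 0, 0, 0, 14, 0.55]])

```text
time: 39.4
position: [0.471, -0.2041, 0.2678]
tool_rot: [3.137, -0.177, 0.002]
ft_force: [-0.0, -0.3, -0.2]
grip_width: 0.552
grip_force: 0.0
```

Call:
carry_out(steps=[[0, 0, 0, 0, -4, 1, 0.55], [0, 0, 0, 0, -8, 1, 0.55], [0, 0, 0, 0, -12, 1, 0.55], [0, 0, 0, 0, -16, 1, 0.55], [0, 0, 0, 0, -20, 1, 0.55], [0, 0, 0, -2, -24, 1, 0.55], [0, 0, 0, -4, -28, 1, 0.55], [0, 0, 0, -6, -32, 1, 0.55], [0, 0, 0, -9, -36, 1, 0.55]])

```text
time: 40.3
position: [0.3817, -0.565, 0.2763]
tool_rot: [-3.137, 0.173, -0.003]
ft_force: [0.6, -0.2, 0.2]
grip_width: 0.548
grip_force: 0.0
```

```bash
python3 st.py
python3 - <<'E'
from h import *
p,K,T=grab("top")
c=cv2.resize(np.clip(p[150:310,285:405]*1.7,0,255).astype(np.uint8),(450,600),interpolation=2)
cv2.imwrite("pics/t6.png",cv2.cvtColor(c,cv2.COLOR_RGB2BGR))
E
```

```text
t 40.3 pos [ 0.3817 -0.565   0.2763] tooly deg -96.33 toolz [ 1.9e-03  2.0e-04 -1.0e+00] F [ 0.62 -0.21  0.19] M [ 0.009 -0.007  0.078] grip 0.547992851348942 0.0 q [ 0.93  0.37  0.01  1.28 -0.01  1.49 -0.74]
```

View pics/t6.png

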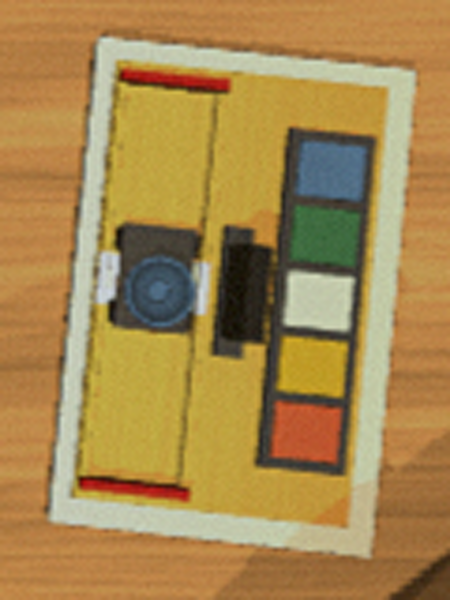

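Run:
```python
from h import *
d=np.load("cal.npz");K,T=d["Kt"],d["Tt"]
f=lambda p,z:toz((285+(p[0]+.5)/3.75-.5,150+(p[1]+.5)/3.75-.5),K,T,z)[:2]
C={}
for n,c,z in(("tray",[(117,62),(389,87),(349,527),(74,496)],.056),("slab",[(98,38),(415,71),(371,557),(49,521)],.05)):
    P=np.array([f(q,z) for q in c]);C[n]=P.mean(0)
    e=(P[0]+P[1]-P[2]-P[3])/2;w=(P[0]+P[3]-P[1]-P[2])/2;yaw=np.arctan2(e[1],e[0])
    print(n,C[n].round(4),np.degrees(yaw).round(2),"size",np.linalg.norm(e).round(4),np.linalg.norm(w).round(4))
a=np.radians(-6.6);u=np.array([np.cos(a),np.sin(a)]);v=np.array([-u[1],u[0]])
o=C["tray"]-C["slab"];print("offset along/across mm",1e3*o@u,1e3*o@v)
print("carr minus mark, along",1e3*(f((157,278),.078-.05+.05)-f((156,282),.061))@u)
```

```text
tray [ 0.4733 -0.2034] -6.49 size 0.3383 0.2113
slab [ 0.4706 -0.2052] -6.55 size 0.3766 0.248
offset along/across mm 2.5239344045701304 2.0738842023784834
carr minus mark, along 3.0061483491619554
```

The tray is within about 3 mm of the slab centre and square to 0.1°. The carriage is about 3 mm from the marks and the robot is clear, so I'm handing the job in.

```bash
python3 -c "
from bench import ctrl
print(ctrl.close_job())"
```

```text
the job is handed in; nothing more can be done
None
```

The job is handed in: the carriage was centred and held steady for about six seconds in the air, and the tray now stands square on the kiln shelf, released. By the camera, tray and carriage are each about 3 mm off centre; the clock read about 40 s, and the hand-in gave no verdict.

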